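Press two faces of a shoe heel on the bench bar

TASK

The tall D-shaped wooden heel block has stiff dark facings freshly glued to one long side and to its flat front. Press the faced long side flat against the upright front of the steel angle bar on the bench, then draw the block back, turn it a quarter turn and press its flat front against the bar in the same way, and leave it standing upright on the bench with its front still against the bar. Leave the low heel block where it is.

Things in the scene. Friction and masses are not known exactly. Their poses are not given: they have to be found in the camera images.
- heel: Tall loose wood block, D-shaped from above: 60 mm long (x), 44 wide (y), 70 tall, 130 g, standing upright. Origin: centre of underside. +x: to the flat front (30 mm off); round back at -x (22 mm radius). Long sides flat from x -8 to +30 mm. Front and +y side have rigid dark facings, flush; the rest is bare. Grip across the 44 mm, in the upper half, above the bar. A plain round plug stands nearby.
- heel_side (a point): point on the heel block: middle of the flat of its faced long side (+y), 12 mm above the underside (own x +11, y +22, z +12 mm)
- heel_front (a point): point on the heel block: middle of its faced flat front (+x), 12 mm above the underside (own x +30, y 0, z +12 mm)
- bar: Bent steel angle bar fixed to the bench, beyond the blocks, 200 mm long (y). Upright leg 25 mm tall, 6 thick; flat leg on the far side, 5 mm thick, 40 mm deep, screw heads to 8 mm high. Origin: foot of the smooth front face (robot side), mid-length, bench height. +x: square into the bar, away from the robot; front face is x = 0. Bench before it is clear for 60 mm. Rigid.
- low_heel: A bystander: a block of the same D outline (60 by 44 mm) and facings but only 28 mm tall. Origin: centre of the underside, +x to its flat front. To be left alone.
Things that resemble listed ones, but are neither listed nor needed, are in the scene too. Leave any red look-alike of the heel alone.

How it is judged:
By the outcome, as a careful person would: the job done as asked, in the order asked, and still so for the second after the job is handed in, with the robot touching nothing.
It also fails if it takes over 51 s, if anything falls off the work surface, if the arm or the gripper's body presses on something with over 40 N, if the wrist force passes 120 N, or if a joint passes its speed limit or range.

ROBOT

A 6-joint arm with a two-finger parallel gripper is mounted at the origin on the work surface. World frame = base frame: x ahead of the robot, y to its left, z up, the work surface at z = 0. Lengths are in mm, angles in rad, forces in N, time in s.
With the tool pointing down it reaches from about 300 to 750 mm from the base axis. Payload 8.5 kg.
Tool frame: the origin (TCP) lies at the very end of the fingers, on their centre line; the grasp point (between the pads) lies 19 mm behind it; z points along the fingers, y is the direction in which the jaws open and shut (so a half turn about z gives the same grasp; the last joint's range is limited). The gripper opens to 88 mm and grips with 3 to 60 N. Pads are 18 mm wide; open, the fingers measure 123 mm over their backs; the gripper's body (75 mm by 187 mm) begins 45 mm behind the grasp point.
Start: joints at [-1.457, 0.381, 1.297, -0, 1.464, -0.215], TCP at [177.593, -520.52, 238.748] pointing down, gripper open.
Joint ranges: [-3.11, 3.11], [-0.89, 2.33], [0.22, 2.48], [-1.42, 4.56], [0.17, 2.85], [-2.88, 2.88]. Speed limits (rad/s): [2.39, 2.39, 3.14, 3.14, 3.14, 3.14].

INTERFACE

Orientations are given as [roll, pitch, yaw] about the fixed x, y, z axes, in that order (R = Rz(yaw) Ry(pitch) Rx(roll)).
In Python, from cell import readout, optics, order gives the robot as it stands.
- The arm moves only by the tool apply_moves, never from a script. Its argument "plan" is a list of rows, each an object with "translation": the shift along the tool's x, y, z in mm, a list of three; "dr": the turn, a rotation vector about the tool's x, y, z in degrees, a list of three; "grip": the closure, from 0 (fully open) to 1 (shut). In form: [{"translation": [x, y, z], "dr": [rx, ry, rz], "grip": grip}, ...]. A call has 1 to 20 rows; each row shifts and turns the pose as measured when the row begins, along the tool's axes as they then stand; what a row does not reach is not made up. A row lasts 1/8 s, in which the tool goes at most 62.5 mm and 10.7 degrees, less where a joint would pass 70% of its speed; a pose out of reach is approached as far as the arm can. A call with a gripper value outside its range is refused whole. The fingers move at their own pace and stop on an object; "grip_force" is the grip in N (left out, the last holds). Time passes only in rows, so rows that do not move let the fingers close. It gives the time, the measured TCP pose, the force and the opening at its end, in the units of the state.
- readout.sense(): the state, without advancing time (a new reading comes with each control period).
- optics.read_camera(name): name is "scene" or "top"; returns the picture (384x512x3 uint8, red, green, blue); there is no depth.
- optics.get_calibration(name): a dict with "K" (3x3 intrinsics, pixels), "R" (3x3) and "t" (3): a world point X has camera coordinates R X + t. Camera axes: x right, y down, z forward; pixel columns grow to the right and rows downward; lengths in mm; the calibration is good to about 2 mm. A picture is of the moment at which its call begins. get_calibration takes no time and is no camera call.
- order.job_done(): hands the job in, once; it reports no verdict.
The state is a dict: "t": time; "joints": joint angles; "qvel": joint speeds; "tau": joint torques, N m; "eef_pos": TCP position; "tool_rot": TCP orientation; "contact_force": force on the tool from outside, world axes, zero at the start; "wrist_torque": the same for the moment, N m; "width": finger opening in mm.
Only numpy, scipy, OpenCV 4.12 (cv2) and the standard library are available. Lean on these libraries where they do the work, as an engineer would, in place of code of your own. Each camera call takes 0.05 s, during which the arm holds its last target.

## Working session

There is one attempt and no reset: what is moved stays moved. The work goes in short steps, Python scripts to look and compute and a tool call to move; the robot and the scene stay as the last step left them, time stands still between calls to the robot, and variables do not carry over. Pictures are saved under pics/ and viewed, and the job is handed in when it is done.

Besides the shell and the picture viewer there is one more tool, called after "Request:" by a JSON object that holds its "fn" and its "kwargs". apply_moves: Moves the arm, as the interface text tells. Its arguments: {"type":"object","properties":{"plan":{"type":"array","items":{"type":"object","properties":{"translation":{"type":"array","items":{"type":"number"}},"dr":{"type":"array","items":{"type":"number"}},"grip":{"type":"number"}}}},"grip_force":{"type":"number"}},"required":["plan"]}

```bash
mkdir -p pics
python3 - <<'E'
from cell import readout, optics
import cv2,numpy as np
print(readout.sense())
for n in ("scene","top"):
    im=optics.read_camera(n); cv2.imwrite(f"pics/{n}0.png",im[:,:,::-1]); c=optics.get_calibration(n); print(n,c)
E
```

```text
{'t': 0.0, 'joints': array([-1.45727215e+00,  3.81161827e-01,  1.29827252e+00,  5.48470321e-06,
        1.46359858e+00, -2.15312602e-01]), 'qvel': array([-0.00091427, -0.00095461,  0.00013841,  0.00053083,  0.00035671,
       -0.00132952]), 'tau': array([ 2.65715978e-03, -4.37930596e+01, -2.24556273e+01,  7.15242187e-02,
        3.53211618e-02, -1.28256638e-04]), 'eef_pos': array([ 177.57718044, -520.2375006 ,  238.15215828]), 'tool_rot': array([-3.14018681e+00, -3.13043493e-04,  3.28835973e-01]), 'contact_force': array([-0.04514187,  0.16005724, -0.16877627]), 'wrist_torque': array([ 0.00469103, -0.0056821 ,  0.01538462]), 'width': 88.4030763595598}
scene {'K': array([[446.36828933,   0.        , 254.91689325],
       [  0.        , 446.36828933, 199.7876893 ],
       [  0.        ,   0.        ,   1.        ]]), 'R': array([[-0.41405927,  0.91024773,  0.00199912],
       [ 0.69562537,  0.31784545, -0.64426673],
       [-0.58707774, -0.26537397, -0.76479826]]), 't': array([ 213.86507944, -332.04237804, 1319.20362859])}
top {'K': array([[409.47443867,   0.        , 261.62669516],
       [  0.        , 409.47443867, 189.71793377],
       [  0.        ,   0.        ,   1.        ]]), 'R': array([[ 4.50061733e-03, -9.99989426e-01,  9.45130947e-04],
       [-9.91326460e-01, -4.58576529e-03, -1.31342377e-01],
       [ 1.31345323e-01, -3.45811536e-04, -9.91336616e-01]]), 't': array([-27.51054764, 534.28129746, 718.27308184])}
```

View pics/scene0.png

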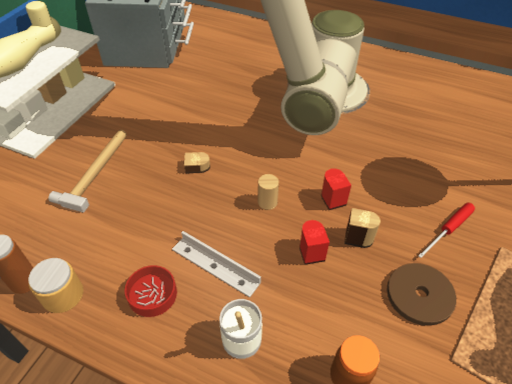

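View pics/top0.png

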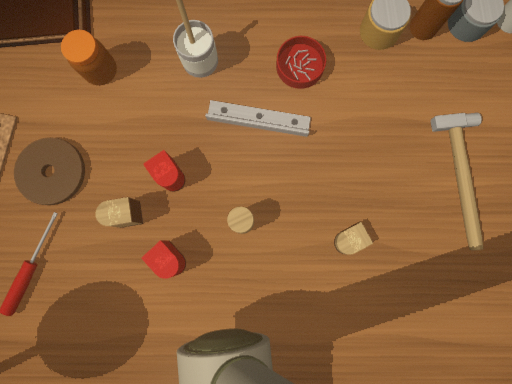

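The top view shows these candidates:
- Tall wood D-block at top (118,212), scene (362,228).
- Low block at top (353,239), scene (197,162).
- Plain round plug at top (240,219), scene (268,192).
- Two red look-alikes at top (164,170) and (164,260).

I choose the one at top (118,212) because it is tall, wood and has dark facings. Next I'll check it in a close crop.

Run:
```python
import cv2,numpy as np
a=cv2.imread("pics/scene0.png")[190:260,320:400]; b=cv2.imread("pics/top0.png")[180:245,80:160]; c=cv2.imread("pics/top0.png")[90:145,195:325]
r=lambda x,s:cv2.resize(x,None,fx=s,fy=s,interpolation=cv2.INTER_CUBIC)
A=r(a,5);B=r(b,5)[:325]
out=np.zeros((600,800,3),np.uint8); out[:350,:400]=A; out[:325,400:]=B; C=r(c,4); out[352:352+220,:520]=C
cv2.imwrite("pics/crop0.png",out)
```

```text
(no output)
```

View pics/crop0.png

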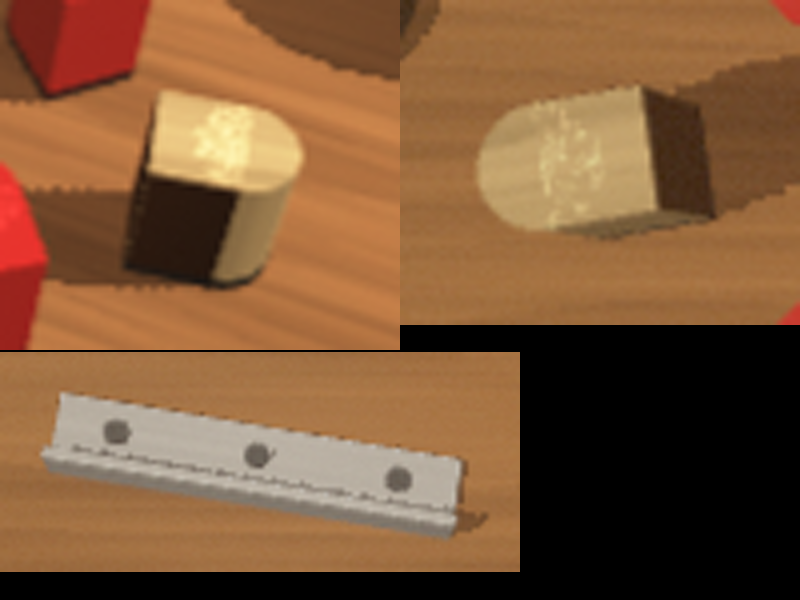

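```bash
cat > h.py <<'E'
import numpy as np,cv2
from cell import readout,optics
def ray(n,px,z):
    c=optics.get_calibration(n);K,R,t=c["K"],c["R"],c["t"]
    px=np.atleast_2d(np.asarray(px,float));d=(np.linalg.inv(K)@np.c_[px,np.ones(len(px))].T).T@R
    o=-R.T@t
    return o+d*((z-o[2])/d[:,2])[:,None]
def proj(n,X):
    c=optics.get_calibration(n);P=(c["R"]@np.atleast_2d(X).T).T+c["t"];q=P@c["K"].T;return q[:,:2]/q[:,2:]
E
python3 - <<'E'
from h import *
im=cv2.imread("pics/top0.png"); hsv=cv2.cvtColor(im,cv2.COLOR_BGR2HSV)
for p in [(105,212),(118,210),(138,212),(150,190),(130,225),(115,226),(353,239),(240,110),(240,118),(250,125),(220,110),(240,124),(260,128)]: print(p,hsv[p[1],p[0]])
m=cv2.inRange(hsv,(14,60,135),(30,160,255)); m[:190]=0;m[240:]=0;m[:,:85]=0;m[:,150:]=0
cs,_=cv2.findContours(m,0,2);c=max(cs,key=cv2.contourArea);print(cv2.contourArea(c));
w=ray("top",c[:,0],70)[:,:2]
print(cv2.minAreaRect(w.astype(np.float32)))
v=cv2.resize(im[180:245,80:160],None,fx=8,fy=8,interpolation=0); cv2.drawContours(v,[((c-[80,180])*8+4).astype(np.int32)],-1,(0,255,0),1); cv2.imwrite("pics/m1.png",v)
# red
m=cv2.inRange(hsv,(0,180,90),(6,255,255))|cv2.inRange(hsv,(174,180,90),(180,255,255))
for c in cv2.findContours(m,0,2)[0]:
    if cv2.contourArea(c)>200:
        b=cv2.minAreaRect(c);print(b,ray("top",b[0],50))
# bar grey
m=cv2.inRange(hsv,(0,0,70),(180,60,255)); m[:95]=0;m[140:]=0;m[:,:195]=0;m[:,320:]=0
c=max(cv2.findContours(m,0,2)[0],key=cv2.contourArea);print(cv2.contourArea(c),cv2.minAreaRect(c))
v=cv2.resize(im[90:145,195:325],None,fx=6,fy=6,interpolation=0);cv2.drawContours(v,[((c-[195,90])*6+3).astype(np.int32)],-1,(0,255,0),1); cv2.imwrite("pics/m2.png",v)
E
```

```text
(105, 212) [ 18 114 194]
(118, 210) [ 19 105 202]
(138, 212) [ 12 173  68]
(150, 190) [ 14 154 159]
(130, 225) [ 17 126 101]
(115, 226) [ 17 142 126]
(353, 239) [ 21 104 211]
(240, 110) [ 17  32 185]
(240, 118) [ 16  41 151]
(250, 125) [ 16  44 132]
(220, 110) [ 16  34 173]
(240, 124) [ 15  42 133]
(260, 128) [ 15  68 136]
2468.0
((485.46417236328125, 226.8549346923828), (85.33695220947266, 115.28176879882812), 0.2649986445903778)
((17.623641967773438, 288.5650634765625), (14.671013832092285, 58.73063278198242), 27.758541107177734) [[356.27940058 400.42464768  50.        ]]
((164.99447631835938, 260.60498046875), (37.16470718383789, 31.887317657470703), 48.01278305053711) [[405.5901584  144.73217911  50.        ]]
((165.47296142578125, 172.66217041015625), (41.15166473388672, 26.736957550048828), 54.46232223510742) [[562.84127577 149.44604133  50.        ]]
((301.0, 61.5), (51.0, 48.0), 90.0) [[776.22223411 -98.07741204  50.        ]]
1876.0 ((257.9594421386719, 117.74324035644531), (103.73576354980469, 19.563480377197266), 9.462322235107422)
```

View pics/m1.png

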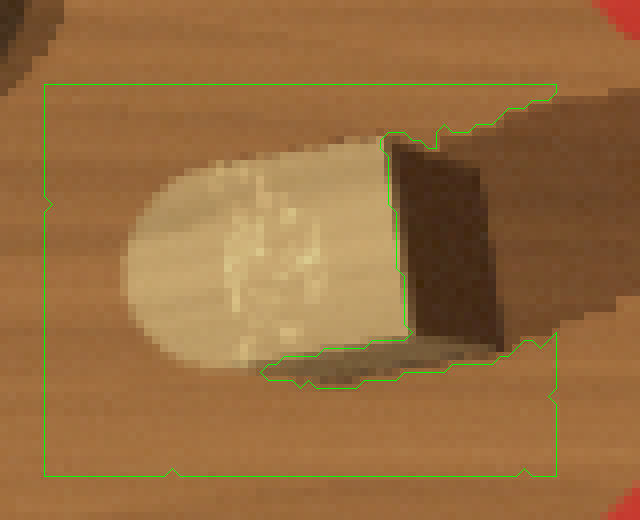

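View pics/m2.png

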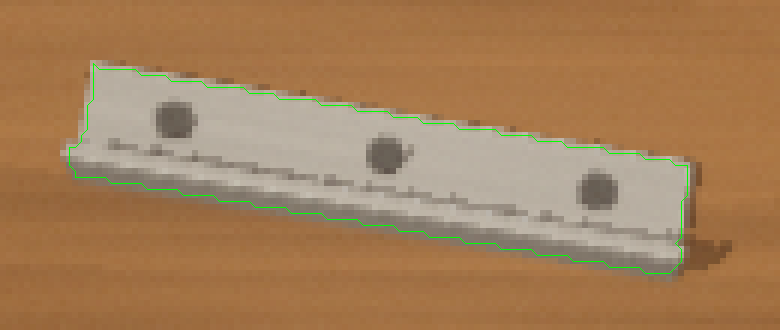

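Run:
```python
from h import *
im=cv2.imread("pics/top0.png"); hsv=cv2.cvtColor(im,cv2.COLOR_BGR2HSV)
S=hsv[...,1];V=hsv[...,2]
m=((S<133)&(V>140)).astype(np.uint8)*255; m[:190]=0;m[240:]=0;m[:,:85]=0;m[:,150:]=0
m=cv2.morphologyEx(m,cv2.MORPH_CLOSE,np.ones((5,5)))
c=max(cv2.findContours(m,0,2)[0],key=cv2.contourArea)
print(cv2.contourArea(c))
v=cv2.resize(im[180:245,80:160],None,fx=8,fy=8,interpolation=0); cv2.drawContours(v,[((c-[80,180])*8+4).astype(np.int32)],-1,(0,255,0),1); cv2.imwrite("pics/m3.png",v)
w=ray("top",c[:,0],70)[:,:2].astype(np.float32)
(cx,cy),sz,a=cv2.minAreaRect(w);print("heel",cx,cy,sz,a)
mm=cv2.moments(w.reshape(-1,1,2));print("centroid",mm['m10']/mm['m00'],mm['m01']/mm['m00'])
# bar
m=cv2.inRange(hsv,(0,0,70),(180,75,255)); m[:95]=0;m[140:]=0;m[:,:195]=0;m[:,320:]=0
c=max(cv2.findContours(m,0,2)[0],key=cv2.contourArea);
m2=np.zeros_like(m);cv2.drawContours(m2,[c],-1,255,-1)
def fit(pts,z):
    w=ray("top",pts,z)[:,:2].astype(np.float32);vx,vy,x,y=cv2.fitLine(w,cv2.DIST_HUBER,0,.01,.01).ravel()
    return np.degrees(np.arctan2(-vx*np.sign(vy),abs(vy))),x,y,w[0],w[-1]
bot=np.array([(u,np.nonzero(m2[:,u])[0].max()+.5) for u in range(212,304)],float);print("foot",fit(bot,0))
# bright/dark transition on front edge
g=cv2.cvtColor(im,cv2.COLOR_BGR2GRAY).astype(float)
e=[]
for u in range(212,304):
    b=np.nonzero(m2[:,u])[0].max(); col=g[b-7:b+1,u]; d=np.diff(col); k=int(np.argmin(d[:5])); e.append((u,b-7+k+.5))
print("topedge",fit(np.array(e),25))
top=np.array([(u,np.nonzero(m2[:,u])[0].min()-.5) for u in range(214,304)],float);print("far",fit(top,5))
ends=[np.nonzero(m2.any(0))[0].min(),np.nonzero(m2.any(0))[0].max()];print(ends)
for u in (ends[0]-.5,ends[1]+.5): print(ray("top",(u,115 if u<250 else 130),25))
```

```text
759.0
heel 489.5023193359375 234.68600463867188 (44.77899932861328, 59.660987854003906) 9.775774955749512
centroid 489.6876372072421 232.83823108578028
foot (np.float32(-9.531902), np.float32(662.4585), np.float32(-11.9911375), array([676.2379 ,  73.34724], dtype=float32), array([ 646.73364, -105.76187], dtype=float32))
topedge (np.float32(-9.561059), np.float32(661.72284), np.float32(-16.69684), array([676.4267 ,  70.37116], dtype=float32), array([ 653.66125, -103.29478], dtype=float32))
far (np.float32(-9.527612), np.float32(701.13245), np.float32(-18.083858), array([715.39874,  69.60809], dtype=float32), array([ 685.6761 , -105.59786], dtype=float32))
[np.int64(205), np.int64(309)]
[[679.31998562  84.76559138  25.        ]]
[[ 650.78333987 -115.63605971   25.        ]]
```

View pics/m3.png

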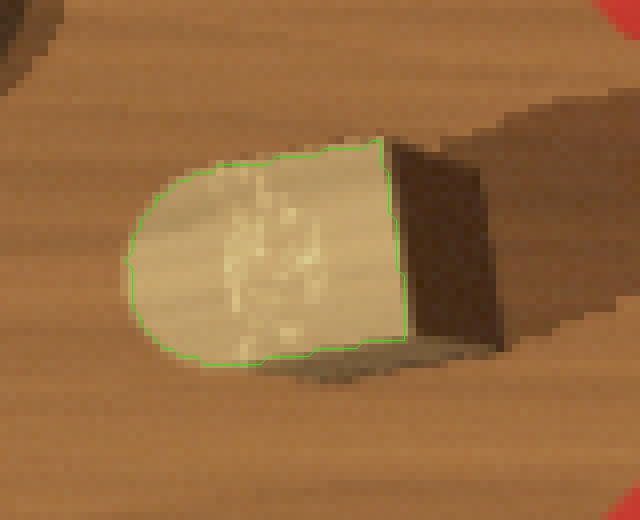

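```bash
cat >> h.py <<'E'
def go(x,y,z,yaw,step=55,rs=10):
    "print rows from the current pose to world TCP x,y,z and yaw(deg)"
    s=readout.sense();p=np.array(s["eef_pos"]);a=np.degrees(s["tool_rot"][2])
    D=np.array([x,y,z])-p;da=(yaw-a+180)%360-180
    n=max(1,int(np.ceil(max(np.linalg.norm(D)/step,abs(da)/rs))))
    out=[]
    for i in range(n):
        ar=np.radians(a+da*i/n);c,sn=np.cos(ar),np.sin(ar);d=D/n
        out.append(([round(float(v),1) for v in (c*d[0]+sn*d[1],sn*d[0]-c*d[1],-d[2])],round(-da/n,2)))
    print("from",p.round(1),round(a,2),"n",n)
    for o in out: print(o)
E
python3 - <<'E'
from h import *
for n,px,z in (("plug",(240,217),40),("can",(196,48),40),("cantop",(194,38),90),("bowl",(300,62),20),("low",(353,238),28)): print(n,ray("top",px,z).round(0))
go(490.7,223.6,170,98.8)
E
```

```text
plug [[484.  14.  40.]]
can [[807. 102.  40.]]
cantop [[801.  97.  90.]]
bowl [[789. -99.  20.]]
low [[ 447. -193.   28.]]
from [ 177.6 -520.3  238.2] 18.84 n 15
([35.8, -40.2, 4.5], np.float64(-5.33))
([39.3, -36.7, 4.5], np.float64(-5.33))
([42.6, -32.9, 4.5], np.float64(-5.33))
([45.5, -28.8, 4.5], np.float64(-5.33))
([47.9, -24.4, 4.5], np.float64(-5.33))
([50.0, -19.9, 4.5], np.float64(-5.33))
([51.6, -15.1, 4.5], np.float64(-5.33))
([52.8, -10.3, 4.5], np.float64(-5.33))
([53.5, -5.3, 4.5], np.float64(-5.33))
([53.8, -0.3, 4.5], np.float64(-5.33))
([53.6, 4.7, 4.5], np.float64(-5.33))
([52.9, 9.6, 4.5], np.float64(-5.33))
([51.8, 14.5, 4.5], np.float64(-5.33))
([50.2, 19.3, 4.5], np.float64(-5.33))
([48.2, 23.8, 4.5], np.float64(-5.33))
```

Request:
{"fn": "apply_moves", "kwargs": {"plan": [{"translation":[35.8,-40.2,4.5],"dr":[0,0,-5.3],"grip":0},{"translation":[39.3,-36.7,4.5],"dr":[0,0,-5.3],"grip":0},{"translation":[42.6,-32.9,4.5],"dr":[0,0,-5.3],"grip":0},{"translation":[45.5,-28.8,4.5],"dr":[0,0,-5.3],"grip":0},{"translation":[47.9,-24.4,4.5],"dr":[0,0,-5.3],"grip":0},{"translation":[50,-20,4.5],"dr":[0,0,-5.3],"grip":0},{"translation":[51.6,-15,4.5],"dr":[0,0,-5.3],"grip":0},{"translation":[52.8,-10,4.5],"dr":[0,0,-5.3],"grip":0},{"translation":[53.5,-5,4.5],"dr":[0,0,-5.3],"grip":0},{"translation":[53.8,0,4.5],"dr":[0,0,-5.3],"grip":0},{"translation":[53.6,5,4.5],"dr":[0,0,-5.3],"grip":0},{"translation":[53,9.6,4.5],"dr":[0,0,-5.3],"grip":0},{"translation":[51.8,14.5,4.5],"dr":[0,0,-5.3],"grip":0},{"translation":[50,19,4.5],"dr":[0,0,-5.3],"grip":0},{"translation":[0,0,0],"dr":[0,0,0],"grip":0}]}}

```text
t: 1.98
eef_pos: [466.8, 200.7, 172.0]
tool_rot: [-3.141, -0.003, 1.665]
contact_force: [0.3, -0.4, 0.3]
width: 88.0
```

Run:
```python
from h import *
go(490.7,223.6,170,98.8)
```

```text
from [466.8 200.7 172. ] 95.38 n 1
([20.5, 25.9, 2.0], np.float64(-3.42))
```

Request:
{"fn": "apply_moves", "kwargs": {"plan": [{"translation":[20.5,26,2],"dr":[0,0,-3.4],"grip":0},{"translation":[0,0,0],"dr":[0,0,0],"grip":0}]}}

```text
t: 2.22
eef_pos: [490.5, 223.2, 169.5]
tool_rot: [-3.139, -0.003, 1.725]
contact_force: [-1.3, -1.0, -0.1]
width: 88.3
```

Run:
```python
from h import *
im=cv2.imread("pics/top0.png"); hsv=cv2.cvtColor(im,cv2.COLOR_BGR2HSV)
S=hsv[...,1];V=hsv[...,2]
m=((S<133)&(V>140)).astype(np.uint8)*255; m[:190]=0;m[240:]=0;m[:,:85]=0;m[:,150:]=0
m=cv2.morphologyEx(m,cv2.MORPH_CLOSE,np.ones((5,5)))
c=max(cv2.findContours(m,0,cv2.CHAIN_APPROX_NONE)[0],key=cv2.contourArea)
w=ray("top",c[:,0],70)[:,:2]
a=np.radians(-81.5)
for _ in range(4):
    e=np.array([np.cos(a),np.sin(a)]);f=np.array([-e[1],e[0]]);x=w@e;y=w@f
    x0=x.max()-30;y0=(y.max()+y.min())/2
    sel=(x>x0-5)&(x<x0+25)
    da=[np.polyfit(x[sel&s],y[sel&s],1)[0] for s in (y>y0,y<y0)]
    fr=(x>x.max()-3)&(abs(y-y0)<18);df=-np.polyfit(y[fr],x[fr],1)[0]
    print(np.degrees(a),da,df,x.max()-x.min(),y.max()-y.min())
    a+=np.mean(da)
o=((x.max()+x.min())/2)*e+y0*f;print("origin",o,"grasp",o+11*e,np.degrees(a))
print(readout.sense()["eef_pos"],np.degrees(readout.sense()["tool_rot"][2]))
im=optics.read_camera("scene"); cv2.imwrite("pics/scene1.png",im[:,:,::-1])
```

```text
-81.5 [np.float64(0.011753331340006792), np.float64(0.03228330711834579)] 0.04241733208828737 59.94750165632598 45.19027865930735
-80.23844323619646 [np.float64(-0.016019067872215628), np.float64(0.007221798052896314)] 0.020427259856184966 59.66433477554398 44.77813208555409
-80.49046645213886 [np.float64(-0.005814950882580941), np.float64(0.01160819725355646)] 0.024818000892824103 59.72322004328767 44.76237573893542
-80.32450216877068 [np.float64(-0.01452071877240639), np.float64(0.008719592009045036)] 0.02192647925141296 59.68457231013507 44.77284912491211
origin [489.49415208 234.68136867] grasp [491.34289826 223.83783892] -80.49069220875118
[490.54983019 223.19785731 169.53620354] 98.81204829742084
```

View pics/scene1.png

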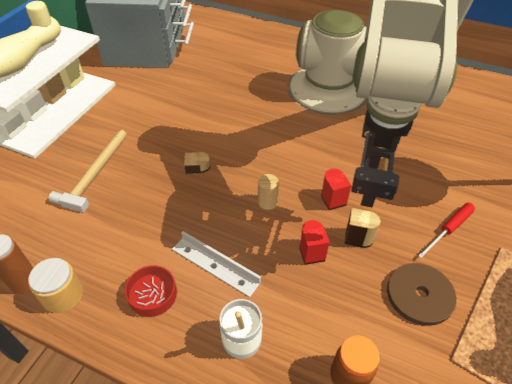

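The gripper stands over the block at scene (375,185) with nothing touching it. I'll go down to TCP z ≈ 37.

Request:
{"fn": "apply_moves", "kwargs": {"plan": [{"translation":[0.5,0.7,48],"dr":[0,0,-0.8],"grip":0},{"translation":[0,0,45],"dr":[0,0,0],"grip":0},{"translation":[0,0,30],"dr":[0,0,0],"grip":0},{"translation":[0,0,7],"dr":[0,0,0],"grip":0},{"translation":[0,0,0],"dr":[0,0,0],"grip":0}]}}

```text
t: 2.9
eef_pos: [488.5, 218.2, 39.3]
tool_rot: [-3.14, -0.002, 1.729]
contact_force: [0.8, 0.2, 0.0]
width: 87.8
```

Run:
```python
from h import *
go(491.3,223.8,37,99.55)
```

```text
from [488.5 218.2  39.3] 99.05 n 1
([5.1, 3.7, 2.3], np.float64(-0.5))
```

Request:
{"fn": "apply_moves", "kwargs": {"plan": [{"translation":[5.1,3.7,2.3],"dr":[0,0,-0.5],"grip":0},{"translation":[0,0,0],"dr":[0,0,0],"grip":0}]}}

```text
t: 3.15
eef_pos: [492.5, 224.1, 39.2]
tool_rot: [3.139, -0.002, 1.737]
contact_force: [0.0, -0.0, 1.3]
width: 88.1
```

Request:
{"fn": "apply_moves", "kwargs": {"plan": [{"translation":[0,0,2],"dr":[0,0,0],"grip":0.2},{"translation":[0,0,0],"dr":[0,0,0],"grip":0.4},{"translation":[0,0,0],"dr":[0,0,0],"grip":0.6},{"translation":[0,0,0],"dr":[0,0,0],"grip":0.6},{"translation":[0,0,0],"dr":[0,0,0],"grip":0.6},{"translation":[0,0,0],"dr":[0,0,0],"grip":0.6}], "grip_force": 25}}

```text
t: 3.9
eef_pos: [492.5, 224.3, 37.9]
tool_rot: [3.138, -0.002, 1.738]
contact_force: [0.2, 0.2, -0.3]
width: 43.6
```

Request:
{"fn": "apply_moves", "kwargs": {"plan": [{"translation":[0,0,-30],"dr":[0,0,0],"grip":0.6},{"translation":[0,0,-35],"dr":[0,0,0],"grip":0.6},{"translation":[0,0,-30],"dr":[0,0,0],"grip":0.6},{"translation":[0,0,0],"dr":[0,0,0],"grip":0.6}]}}

```text
t: 4.4
eef_pos: [491.9, 223.9, 134.2]
tool_rot: [3.14, -0.002, 1.738]
contact_force: [-0.1, 0.9, -2.5]
width: 43.8
```

Run:
```python
from h import *
# bar frame: origin (662,-16) yaw -9.5 ; press1 block yaw -99.5 -> tool yaw 80.5
b=np.radians(-9.5);ex=np.array([np.cos(b),np.sin(b)]);ey=np.array([-ex[1],ex[0]])
p=np.array([662,-16])-52*ex-5*ey
print(p); go(p[0],p[1],132,80.5,step=40)
im=optics.read_camera("scene"); cv2.imwrite("pics/scene2.png",im[:,:,::-1])
```

```text
[609.88791069 -12.3489525 ]
from [491.9 223.9 134.2] 99.56 n 7
([-36.1, 11.0, 0.3], np.float64(2.72))
([-35.5, 12.7, 0.3], np.float64(2.72))
([-34.9, 14.4, 0.3], np.float64(2.72))
([-34.1, 16.0, 0.3], np.float64(2.72))
([-33.3, 17.6, 0.3], np.float64(2.72))
([-32.5, 19.2, 0.3], np.float64(2.72))
([-31.5, 20.7, 0.3], np.float64(2.72))
```

View pics/scene2.png

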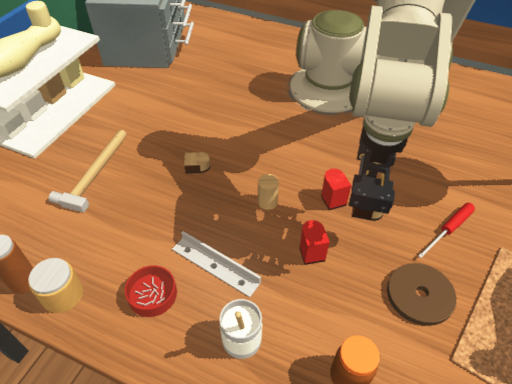

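The block is held, with its lower part visible at scene (373,212) below the fingers. The reds haven't moved.

Request:
{"fn": "apply_moves", "kwargs": {"plan": [{"translation":[-36,11,0],"dr":[0,0,2.7],"grip":0.6},{"translation":[-35.5,12.7,0],"dr":[0,0,2.7],"grip":0.6},{"translation":[-35,14.4,0],"dr":[0,0,2.7],"grip":0.6},{"translation":[-34,16,0],"dr":[0,0,2.7],"grip":0.6},{"translation":[-33,17.6,0],"dr":[0,0,2.7],"grip":0.6},{"translation":[-32.5,19,0],"dr":[0,0,2.7],"grip":0.6},{"translation":[-31.5,20.5,0],"dr":[0,0,2.7],"grip":0.6},{"translation":[0,0,0],"dr":[0,0,0],"grip":0.6}]}}

```text
t: 5.45
eef_pos: [606.1, -19.6, 115.4]
tool_rot: [-3.116, 0.001, 1.398]
contact_force: [-0.6, 0.5, -1.5]
width: 43.7
```

Run:
```python
from h import *
go(609.9,-12.3,60,80.5,step=40)
```

```text
from [606.1 -19.6 115.4] 80.1 n 2
([3.9, 1.2, 27.7], np.float64(-0.2))
([3.9, 1.2, 27.7], np.float64(-0.2))
```

```bash
cat >> h.py <<'E'
from scipy.spatial.transform import Rotation as Rn
def one(x,y,z,yaw,tilt=(0,0)):
    "single-row correction; full 6D"
    s=readout.sense();R0=Rn.from_euler("xyz",s["tool_rot"]);R1=Rn.from_euler("xyz",[np.pi+tilt[0],tilt[1],np.radians(yaw)])
    print("now",s["eef_pos"].round(1),np.degrees(s["tool_rot"]).round(2),"F",s["contact_force"].round(1))
    print("tr",R0.inv().apply(np.array([x,y,z])-s["eef_pos"]).round(1),"dr",np.degrees((R0.inv()*R1).as_rotvec()).round(2))
E
python3 - <<'E'
from h import *
one(609.9,-12.3,60,80.5)
E
```

```text
now [606.1 -19.6 115.4] [-1.7856e+02  7.0000e-02  8.0100e+01] F [-0.6  0.5 -1.5]
tr [ 7.9  3.9 55.3] dr [-1.44  0.07 -0.4 ]
```

Request:
{"fn": "apply_moves", "kwargs": {"plan": [{"translation":[8,4,28],"dr":[-1.4,0,-0.4],"grip":0.6},{"translation":[0,0,27],"dr":[0,0,0],"grip":0.6},{"translation":[0,0,0],"dr":[0,0,0],"grip":0.6}]}}

```text
t: 5.82
eef_pos: [608.3, -10.3, 54.9]
tool_rot: [-3.135, 0.0, 1.407]
contact_force: [0.4, 0.6, -1.2]
width: 43.9
```

Run:
```python
from h import *
one(609.9,-12.3,41,80.5)
for n in ("scene","top"):
  im=optics.read_camera(n); cv2.imwrite(f"pics/{n}3.png",im[:,:,::-1])
```

```text
now [608.3 -10.3  54.9] [-1.796e+02  1.000e-02  8.059e+01] F [ 0.4  0.6 -1.2]
tr [-1.7  2.  13.9] dr [-0.4   0.01  0.09]
```

View pics/scene3.png

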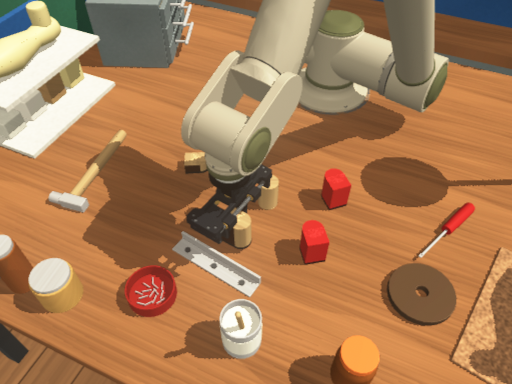

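View pics/top3.png

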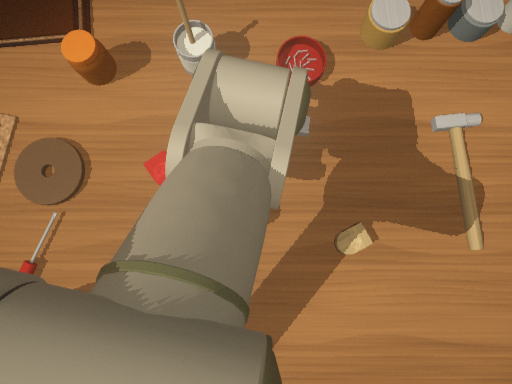

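Request:
{"fn": "apply_moves", "kwargs": {"plan": [{"translation":[-1,2,12],"dr":[-0.4,0,0.1],"grip":0.6},{"translation":[0,0,0],"dr":[0,0,0],"grip":0.6}]}}

```text
t: 6.18
eef_pos: [612.2, -11.9, 46.1]
tool_rot: [3.134, 0.001, 1.405]
contact_force: [0.0, 0.2, -1.1]
width: 43.6
```

Run:
```python
from h import *
one(611,-12.3,38.5,80.5)
```

```text
now [612.2 -11.9  46.1] [1.7955e+02 3.0000e-02 8.0500e+01] F [ 0.   0.2 -1.1]
tr [-0.6 -1.2  7.6] dr [0.45 0.03 0.  ]
```

Request:
{"fn": "apply_moves", "kwargs": {"plan": [{"translation":[0,0,4],"dr":[0.4,0,0],"grip":0.6},{"translation":[0,0,0],"dr":[0,0,0],"grip":0.6},{"translation":[0,0,3],"dr":[0,0,0],"grip":0.6},{"translation":[0,0,0],"dr":[0,0,0],"grip":0.6}]}}

```text
t: 6.68
eef_pos: [612.7, -12.1, 39.6]
tool_rot: [3.14, 0.001, 1.405]
contact_force: [-0.2, 0.2, -2.3]
width: 44.1
```

Run:
```python
from h import *
one(611,-12.3,38,80.5)
```

```text
now [612.7 -12.1  39.6] [1.7988e+02 3.0000e-02 8.0500e+01] F [-0.2  0.2 -2.3]
tr [-0.5 -1.6  1.6] dr [ 0.12  0.03 -0.  ]
```

Request:
{"fn": "apply_moves", "kwargs": {"plan": [{"translation":[0,0,1.5],"dr":[0,0,0],"grip":0.6},{"translation":[0,0,0],"dr":[0,0,0],"grip":0.6}]}}

```text
t: 6.92
eef_pos: [612.8, -12.1, 38.2]
tool_rot: [3.139, 0.001, 1.405]
contact_force: [0.2, -0.7, -0.4]
width: 43.8
```

Request:
{"fn": "apply_moves", "kwargs": {"plan": [{"translation":[0,10,0],"dr":[0,0,0],"grip":0.6},{"translation":[0,8,0],"dr":[0,0,0],"grip":0.6},{"translation":[0,3,0],"dr":[0,0,0],"grip":0.6},{"translation":[0,0,0],"dr":[0,0,0],"grip":0.6}]}}

```text
t: 7.42
eef_pos: [635.4, -15.9, 38.1]
tool_rot: [3.139, 0.001, 1.405]
contact_force: [-0.4, -0.7, -1.2]
width: 44.0
```

Run:
```python
from h import *
one(611,-12.3,38,80.5)
im=optics.read_camera("scene"); cv2.imwrite("pics/s4.png",cv2.resize(im[150:310,160:310,::-1],None,fx=3.5,fy=3.5,interpolation=cv2.INTER_CUBIC))
```

```text
now [635.4 -15.9  38.1] [1.7984e+02 3.0000e-02 8.0490e+01] F [-0.4 -0.7 -1.2]
tr [ -0.5 -24.6  -0. ] dr [ 0.16  0.03 -0.01]
```

View pics/s4.png

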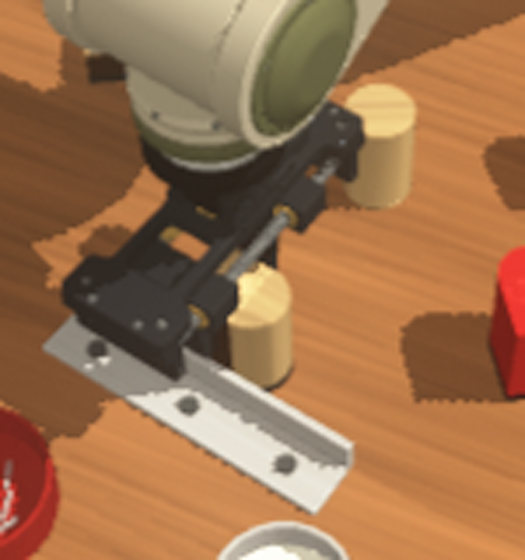

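The block sits just short of the bar at crop (255,330), and the plug at crop (378,140) is clear of the gripper. I'll creep in.

Request:
{"fn": "apply_moves", "kwargs": {"plan": [{"translation":[0,2,0],"dr":[0.1,0,0],"grip":0.6},{"translation":[0,0,0],"dr":[0,0,0],"grip":0.6}]}}

```text
t: 7.72
eef_pos: [637.1, -16.1, 38.1]
tool_rot: [3.141, 0.001, 1.405]
contact_force: [-0.0, -0.3, -2.6]
width: 43.8
```

Request:
{"fn": "apply_moves", "kwargs": {"plan": [{"translation":[0,1,0],"dr":[0,0,0],"grip":0.6},{"translation":[0,0,0],"dr":[0,0,0],"grip":0.6}]}}

```text
t: 7.98
eef_pos: [637.9, -16.2, 38.1]
tool_rot: [3.142, 0.001, 1.405]
contact_force: [0.0, 0.6, -1.2]
width: 44.0
```

Request:
{"fn": "apply_moves", "kwargs": {"plan": [{"translation":[0,1,0],"dr":[0,0,0],"grip":0.6},{"translation":[0,0,0],"dr":[0,0,0],"grip":0.6}]}}

```text
t: 8.22
eef_pos: [637.9, -16.2, 38.2]
tool_rot: [-3.139, 0.001, 1.405]
contact_force: [-1.5, -0.4, -2.2]
width: 43.6
```

Request:
{"fn": "apply_moves", "kwargs": {"plan": [{"translation":[0,1.5,0],"dr":[0,0,0],"grip":0.6},{"translation":[0,0.5,0],"dr":[0,0,0],"grip":0.6}]}}

```text
t: 8.48
eef_pos: [638.1, -16.2, 38.3]
tool_rot: [-3.134, 0.001, 1.405]
contact_force: [-2.7, 0.1, 0.6]
width: 43.5
```

Request:
{"fn": "apply_moves", "kwargs": {"plan": [{"translation":[0,2,0],"dr":[0,0,0],"grip":0.6},{"translation":[0,1,0],"dr":[0,0,0],"grip":0.6}]}}

```text
t: 8.72
eef_pos: [638.3, -16.2, 38.4]
tool_rot: [-3.126, 0.001, 1.405]
contact_force: [-5.4, -0.1, 3.3]
width: 43.9
```

Request:
{"fn": "apply_moves", "kwargs": {"plan": [{"translation":[0,2,0],"dr":[-1.2,0,0],"grip":0.6},{"translation":[0,2,0],"dr":[-1,0,0],"grip":0.6}]}}

```text
t: 8.98
eef_pos: [637.8, -16.3, 38.0]
tool_rot: [3.13, 0.002, 1.405]
contact_force: [-12.4, -1.6, 8.6]
width: 43.7
```

Request:
{"fn": "apply_moves", "kwargs": {"plan": [{"translation":[0,3,0],"dr":[-0.8,0,0],"grip":0.6},{"translation":[0,3,0],"dr":[-0.8,0,0],"grip":0.6}]}}

```text
t: 9.22
eef_pos: [637.7, -16.2, 38.2]
tool_rot: [3.118, 0.002, 1.406]
contact_force: [-15.9, 0.8, 12.5]
width: 43.8
```

Request:
{"fn": "apply_moves", "kwargs": {"plan": [{"translation":[0,3,-0.5],"dr":[1.3,0,0],"grip":0.6}]}}

```text
t: 9.35
eef_pos: [638.3, -16.1, 38.6]
tool_rot: [-3.136, 0.002, 1.406]
contact_force: [-10.8, 2.4, 4.3]
width: 43.9
```

Request:
{"fn": "apply_moves", "kwargs": {"plan": [{"translation":[0,3,0],"dr":[0.2,0,0],"grip":0.6}]}}

```text
t: 9.48
eef_pos: [638.6, -16.0, 38.6]
tool_rot: [-3.125, 0.002, 1.406]
contact_force: [-17.6, 1.3, 11.4]
width: 43.7
```

Request:
{"fn": "apply_moves", "kwargs": {"plan": [{"translation":[0,3,0],"dr":[-0.9,0,0],"grip":0.6}]}}

```text
t: 9.6
eef_pos: [638.4, -15.9, 38.4]
tool_rot: [-3.132, 0.002, 1.406]
contact_force: [-17.4, 0.4, 9.9]
width: 44.0
```

Request:
{"fn": "apply_moves", "kwargs": {"plan": [{"translation":[0,3,0],"dr":[-0.4,0,0],"grip":0.6}]}}

```text
t: 9.72
eef_pos: [638.4, -16.0, 38.5]
tool_rot: [-3.131, 0.003, 1.406]
contact_force: [-16.1, 0.3, 10.1]
width: 43.8
```

Request:
{"fn": "apply_moves", "kwargs": {"plan": [{"translation":[0,3,0],"dr":[-0.4,0,0],"grip":0.6}]}}

```text
t: 9.85
eef_pos: [638.4, -16.0, 38.5]
tool_rot: [-3.13, 0.003, 1.406]
contact_force: [-17.1, 0.8, 10.0]
width: 43.9
```

Request:
{"fn": "apply_moves", "kwargs": {"plan": [{"translation":[0,3,0],"dr":[-0.8,0,0],"grip":0.6}]}}

```text
t: 9.98
eef_pos: [638.3, -16.0, 38.4]
tool_rot: [-3.136, 0.003, 1.406]
contact_force: [-17.1, 1.1, 9.5]
width: 43.8
```

Request:
{"fn": "apply_moves", "kwargs": {"plan": [{"translation":[0,3,0],"dr":[-0.7,0,0],"grip":0.6}]}}

```text
t: 10.1
eef_pos: [638.3, -16.0, 38.3]
tool_rot: [-3.14, 0.004, 1.407]
contact_force: [-16.0, 0.7, 9.4]
width: 43.9
```

Request:
{"fn": "apply_moves", "kwargs": {"plan": [{"translation":[0,3,0],"dr":[-0.7,0,0],"grip":0.6}]}}

```text
t: 10.22
eef_pos: [638.2, -16.0, 38.2]
tool_rot: [3.139, 0.004, 1.407]
contact_force: [-17.4, 0.6, 9.6]
width: 43.7
```

Run:
```python
from h import *
im=optics.read_camera("scene"); cv2.imwrite("pics/s5.png",cv2.resize(im[190:290,170:290,::-1],None,fx=6,fy=6,interpolation=cv2.INTER_CUBIC))
```

```text
(no output)
```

View pics/s5.png

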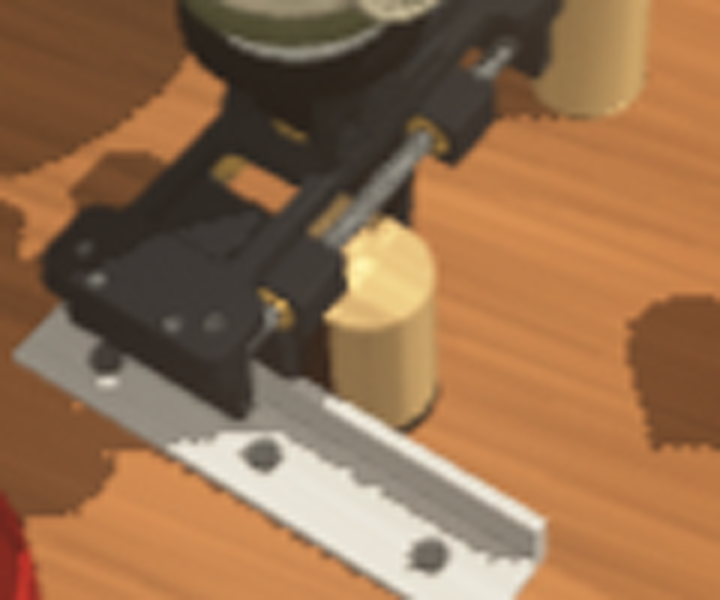

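The block is upright against the bar at crop (385,330) with no visible gap. I'll check the yaw moment.

Run:
```python
from h import *
s=readout.sense();print(s["wrist_torque"],s["contact_force"],s["t"])
```

```text
[ 0.1453286  2.7670003 -0.1312795] [-16.1325328    0.67964646   9.23208082] 10.275
```

Request:
{"fn": "apply_moves", "kwargs": {"plan": [{"translation":[0,3,0],"dr":[-0.6,0,1],"grip":0.6}]}}

```text
t: 10.4
eef_pos: [638.2, -15.8, 38.1]
tool_rot: [3.135, 0.004, 1.39]
contact_force: [-14.8, 0.9, 7.8]
width: 43.9
```

Run:
```python
from h import *
s=readout.sense();print(s["wrist_torque"],s["contact_force"],s["t"])
```

```text
[0.33071085 2.62499692 0.24654254] [-14.82582169   0.92032378   7.76929134] 10.4
```

Request:
{"fn": "apply_moves", "kwargs": {"plan": [{"translation":[0,3,0],"dr":[-0.6,0,-2],"grip":0.6}]}}

```text
t: 10.52
eef_pos: [638.1, -15.8, 38.1]
tool_rot: [3.133, 0.004, 1.425]
contact_force: [-17.5, -0.2, 11.3]
width: 43.6
```

Run:
```python
from h import *
s=readout.sense();print(s["wrist_torque"],s["contact_force"],s["t"])
```

```text
[ 0.07751116  3.11052611 -0.69658901] [-17.53825535  -0.23189644  11.26781542] 10.525
```

Request:
{"fn": "apply_moves", "kwargs": {"plan": [{"translation":[0,3,0],"dr":[-0.1,0,1.3],"grip":0.6},{"translation":[0,3,0],"dr":[-0.5,0,0],"grip":0.6},{"translation":[0,3,0],"dr":[-0.5,0,0],"grip":0.6},{"translation":[0,3,0],"dr":[-0.5,0,0],"grip":0.6}]}}

```text
t: 11.02
eef_pos: [638.3, -15.6, 38.0]
tool_rot: [3.136, 0.005, 1.404]
contact_force: [-16.7, 0.6, 9.8]
width: 43.8
```

Run:
```python
from h import *
s=readout.sense();print(s["wrist_torque"],s["contact_force"],s["t"])
```

```text
[0.15210449 2.78532514 0.05347524] [-16.65265139   0.60674836   9.79255147] 11.025
```

Request:
{"fn": "apply_moves", "kwargs": {"plan": [{"translation":[0,-8,-1],"dr":[0,0,0],"grip":0.6},{"translation":[0,-15,-4],"dr":[0,0,0],"grip":0.6},{"translation":[0,-15,-5],"dr":[0,0,0],"grip":0.6},{"translation":[0,-5,0],"dr":[0,0,0],"grip":0.6},{"translation":[0,0,0],"dr":[0,0,-9],"grip":0.6},{"translation":[0,0,0],"dr":[0,0,-9],"grip":0.6},{"translation":[0,0,0],"dr":[0,0,-9],"grip":0.6},{"translation":[0,0,0],"dr":[0,0,-9],"grip":0.6},{"translation":[0,0,0],"dr":[0,0,-9],"grip":0.6},{"translation":[0,0,0],"dr":[0,0,-9],"grip":0.6},{"translation":[0,0,0],"dr":[0,0,-9],"grip":0.6},{"translation":[0,0,0],"dr":[0,0,-9],"grip":0.6},{"translation":[0,0,0],"dr":[0,0,-8],"grip":0.6},{"translation":[0,0,0],"dr":[0,0,0],"grip":0.6}]}}

```text
t: 12.78
eef_pos: [601.3, -9.7, 46.5]
tool_rot: [-3.139, 0.021, 2.844]
contact_force: [0.3, 0.3, -2.5]
width: 43.6
```

Run:
```python
from h import *
b=np.radians(-9.6);ex=np.array([np.cos(b),np.sin(b)])
# bar face: press1 TCP at 638.3,-15.6 => face 22 ahead ; press 2 contact when TCP 19 from face
F=np.array([638.3,-15.6])+22*ex
p=readout.sense()["eef_pos"][:2];print("dist to face",(F-p)@ex)
one(F[0]-48*ex[0],F[1]-48*ex[1],47,170.4)
im=optics.read_camera("scene"); cv2.imwrite("pics/s6.png",cv2.resize(im[150:310,160:310,::-1],None,fx=3.5,fy=3.5,interpolation=cv2.INTER_CUBIC))
```

```text
dist to face 59.4381959936697
now [601.3  -9.7  46.5] [-179.88    1.18  162.97] F [ 0.3  0.3 -2.5]
tr [-11.3   1.8  -0.3] dr [-0.2   1.17 -7.43]
```

View pics/s6.png

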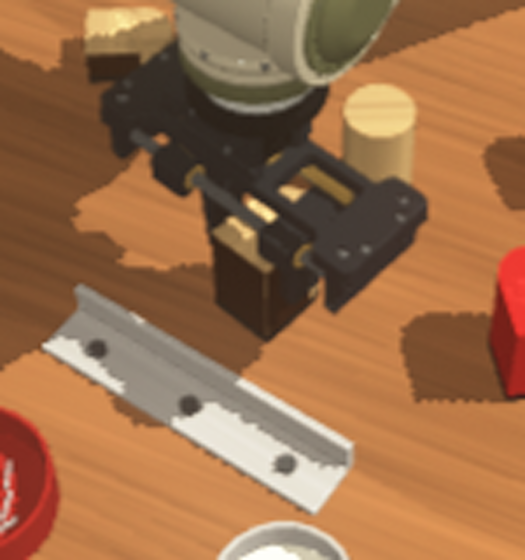

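The dark front, crop (240,285), now faces the bar. I'll correct the yaw and tilt, then lower and approach.

Request:
{"fn": "apply_moves", "kwargs": {"plan": [{"translation":[-5,1,0],"dr":[-0.2,1.2,-7.4],"grip":0.6},{"translation":[0,0,0],"dr":[0,0,0],"grip":0.6}]}}

```text
t: 13.08
eef_pos: [606.8, -10.2, 46.4]
tool_rot: [3.141, -0.0, 2.968]
contact_force: [0.3, -0.5, -1.4]
width: 43.7
```

Run:
```python
from h import *
b=np.radians(-9.6);ex=np.array([np.cos(b),np.sin(b)])
F=np.array([638.3,-15.6])+22*ex
p=readout.sense()["eef_pos"][:2];print("dist to face",(F-p)@ex)
one(F[0]-48*ex[0],F[1]-48*ex[1],38.5,170.4)
```

```text
dist to face 53.96490775247305
now [606.8 -10.2  46.4] [ 1.7999e+02 -2.0000e-02  1.7008e+02] F [ 0.3 -0.5 -1.4]
tr [-6.   0.   7.9] dr [ 0.01 -0.02 -0.32]
```

Request:
{"fn": "apply_moves", "kwargs": {"plan": [{"translation":[-3,0,5],"dr":[0,0,-0.3],"grip":0.6},{"translation":[-3,0,2],"dr":[0,0,0],"grip":0.6},{"translation":[0,0,0],"dr":[0,0,0],"grip":0.6}]}}

```text
t: 13.45
eef_pos: [612.7, -11.2, 38.6]
tool_rot: [3.141, -0.0, 2.967]
contact_force: [1.1, -0.3, -0.4]
width: 44.0
```

Request:
{"fn": "apply_moves", "kwargs": {"plan": [{"translation":[0,0,1.2],"dr":[0,0,0],"grip":0.6},{"translation":[0,0,0],"dr":[0,0,0],"grip":0.6}]}}

```text
t: 13.7
eef_pos: [612.9, -11.2, 38.3]
tool_rot: [3.141, 0.001, 2.966]
contact_force: [0.4, -0.2, -2.0]
width: 43.7
```

Run:
```python
from h import *
b=np.radians(-9.6);ex=np.array([np.cos(b),np.sin(b)])
F=np.array([638.3,-15.6])+22*ex
p=readout.sense()["eef_pos"][:2];print("dist to face",(F-p)@ex)
one(F[0]-48*ex[0],F[1]-48*ex[1],38,170.4)
```

```text
dist to face 47.81087777049988
now [612.9 -11.2  38.3] [1.7999e+02 5.0000e-02 1.6996e+02] F [ 0.4 -0.2 -2. ]
tr [ 0.2 -0.1  0.3] dr [ 0.01  0.05 -0.44]
```

Request:
{"fn": "apply_moves", "kwargs": {"plan": [{"translation":[-7,0,0],"dr":[0,0,-0.4],"grip":0.6},{"translation":[-7,0,0],"dr":[0,0,0],"grip":0.6},{"translation":[-6,0,0],"dr":[0,0,0],"grip":0.6},{"translation":[-3,0,0],"dr":[0,0,0],"grip":0.6},{"translation":[0,0,0],"dr":[0,0,0],"grip":0.6}]}}

```text
t: 14.32
eef_pos: [637.3, -15.4, 38.1]
tool_rot: [3.142, 0.001, 2.973]
contact_force: [-0.8, -0.6, -0.0]
width: 43.9
```

Run:
```python
from h import *
b=np.radians(-9.6);ex=np.array([np.cos(b),np.sin(b)])
F=np.array([638.3,-15.6])+22*ex
p=readout.sense()["eef_pos"][:2];print("dist to face",(F-p)@ex)
one(F[0]-19*ex[0],F[1]-19*ex[1],38,170.4)
```

```text
dist to face 23.06076331870183
now [637.3 -15.4  38.1] [1.8000e+02 3.0000e-02 1.7037e+02] F [-0.8 -0.6 -0. ]
tr [-4.1 -0.   0.1] dr [ 0.    0.03 -0.03]
```

Request:
{"fn": "apply_moves", "kwargs": {"plan": [{"translation":[-2,0,0],"dr":[0,0,0],"grip":0.6},{"translation":[-1,0,0],"dr":[0,0,0],"grip":0.6}]}}

```text
t: 14.58
eef_pos: [640.0, -15.9, 38.1]
tool_rot: [3.142, -0.0, 2.973]
contact_force: [-1.6, -0.3, -1.3]
width: 44.2
```

Request:
{"fn": "apply_moves", "kwargs": {"plan": [{"translation":[-1,0,0],"dr":[0,0,0],"grip":0.6},{"translation":[-1,0,0],"dr":[0,0,0],"grip":0.6}]}}

```text
t: 14.82
eef_pos: [640.3, -15.9, 38.2]
tool_rot: [-3.141, -0.005, 2.974]
contact_force: [-6.3, -0.2, 3.6]
width: 43.8
```

Request:
{"fn": "apply_moves", "kwargs": {"plan": [{"translation":[-2,0,0],"dr":[0,0,0],"grip":0.6},{"translation":[-2,0,0],"dr":[0,0,0],"grip":0.6}]}}

```text
t: 15.08
eef_pos: [640.5, -15.9, 38.4]
tool_rot: [-3.141, -0.015, 2.975]
contact_force: [-11.3, 1.4, 6.2]
width: 44.0
```

Request:
{"fn": "apply_moves", "kwargs": {"plan": [{"translation":[-3,0,0],"dr":[0,-0.9,0],"grip":0.6},{"translation":[-3,0,0],"dr":[0,-0.8,0],"grip":0.6}]}}

```text
t: 15.32
eef_pos: [640.4, -16.0, 38.2]
tool_rot: [-3.14, -0.001, 2.976]
contact_force: [-14.9, 0.5, 9.9]
width: 43.8
```

Request:
{"fn": "apply_moves", "kwargs": {"plan": [{"translation":[-3,0,0],"dr":[0,-0.8,0],"grip":0.6},{"translation":[-3,0,0],"dr":[0,-0.7,0],"grip":0.6}]}}

```text
t: 15.58
eef_pos: [640.4, -16.0, 38.1]
tool_rot: [-3.139, 0.011, 2.976]
contact_force: [-14.0, 0.2, 9.0]
width: 43.9
```

Run:
```python
from h import *
s=readout.sense();print(s["wrist_torque"],s["contact_force"],s["t"],s["tool_rot"])
```

```text
[ 0.2353198   2.19995852 -0.04030647] [-14.00188688   0.15997166   8.96994772] 15.575 [-3.13925356  0.01060813  2.97641646]
```

Request:
{"fn": "apply_moves", "kwargs": {"plan": [{"translation":[-3,0,0],"dr":[0,-0.1,0],"grip":0.6},{"translation":[-3,0,0],"dr":[0,-0.5,0],"grip":0.6},{"translation":[-3,0,0],"dr":[0,-0.5,0],"grip":0.6},{"translation":[-3,0,0],"dr":[0,-0.5,0],"grip":0.6}]}}

```text
t: 16.08
eef_pos: [640.5, -16.0, 38.1]
tool_rot: [-3.138, 0.008, 2.977]
contact_force: [-14.6, 0.9, 8.8]
width: 43.6
```

Run:
```python
from h import *
s=readout.sense();print(s["wrist_torque"],s["contact_force"],s["t"],s["tool_rot"])
im=optics.read_camera("scene"); cv2.imwrite("pics/s7.png",cv2.resize(im[190:290,170:290,::-1],None,fx=6,fy=6,interpolation=cv2.INTER_CUBIC))
```

```text
[ 0.37228584  2.33010913 -0.08668368] [-14.64560344   0.87684874   8.7659665 ] 16.075 [-3.13834999  0.0080561   2.97703443]
```

View pics/s7.png

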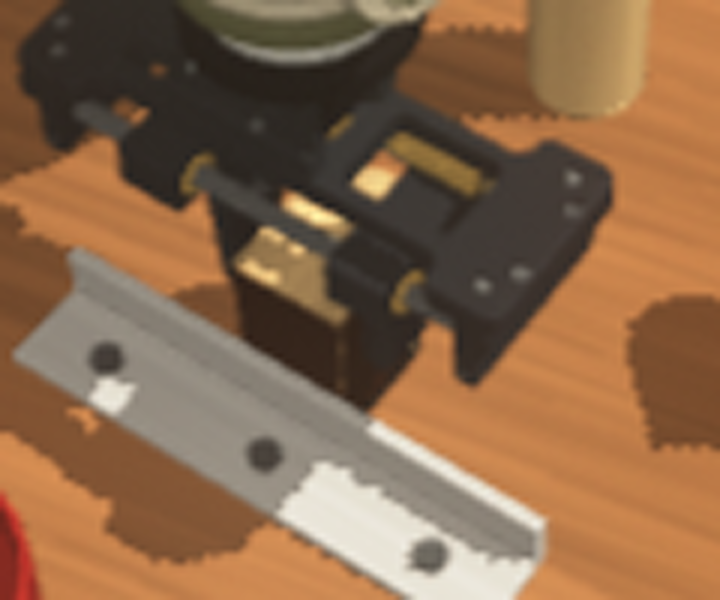

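Request:
{"fn": "apply_moves", "kwargs": {"plan": [{"translation":[-1.5,0,0],"dr":[0,0.4,0],"grip":0.6},{"translation":[-1,0,0],"dr":[0,0,0],"grip":0.46},{"translation":[0,0,0],"dr":[0,0,0],"grip":0.4},{"translation":[0,0,0],"dr":[0,0,0],"grip":0.3},{"translation":[0,0,0],"dr":[0,0,0],"grip":0.3}], "grip_force": 5}}

```text
t: 16.75
eef_pos: [642.8, -16.4, 38.6]
tool_rot: [-3.138, 0.001, 2.977]
contact_force: [0.4, 0.9, 0.2]
width: 61.4
```

Run:
```python
from h import *
s=readout.sense();print(s["wrist_torque"],s["contact_force"],s["t"],s["tool_rot"],s["eef_pos"])
im=optics.read_camera("scene"); cv2.imwrite("pics/s8.png",cv2.resize(im[190:290,170:290,::-1],None,fx=6,fy=6,interpolation=cv2.INTER_CUBIC))
```

```text
[ 0.0212833  -0.12231193 -0.04517702] [0.36192171 0.92997866 0.22213347] 16.75 [-3.13817046e+00  1.38502104e-03  2.97690985e+00] [642.7760494  -16.4083897   38.61746237]
```

View pics/s8.png

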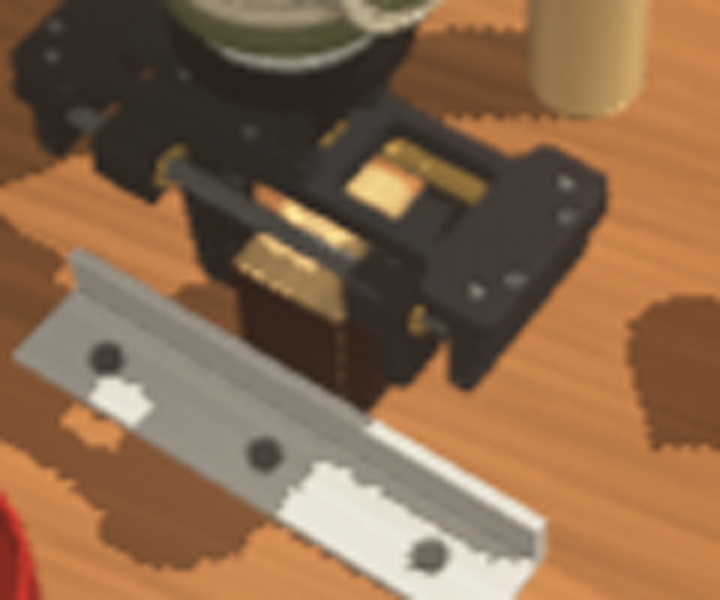

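The fingers have cleared the block, which stands against the bar with its top front edge at crop (295,290). I'll open fully, rise and swing the arm away for a check.

Request:
{"fn": "apply_moves", "kwargs": {"plan": [{"translation":[0,0,0],"dr":[0,0,0],"grip":0.1},{"translation":[0,0,-8],"dr":[0,0,0],"grip":0.1},{"translation":[0,0,-15],"dr":[0,0,0],"grip":0.1},{"translation":[0,0,-20],"dr":[0,0,0],"grip":0.1},{"translation":[0,0,-30],"dr":[0,0,0],"grip":0.1},{"translation":[0,0,-30],"dr":[0,0,0],"grip":0.1},{"translation":[0,0,-30],"dr":[0,0,0],"grip":0.1},{"translation":[30,35,-10],"dr":[0,0,0],"grip":0.1},{"translation":[30,35,0],"dr":[0,0,0],"grip":0.1},{"translation":[30,35,0],"dr":[0,0,0],"grip":0.1},{"translation":[30,35,0],"dr":[0,0,0],"grip":0.1},{"translation":[30,35,0],"dr":[0,0,0],"grip":0.1},{"translation":[30,35,0],"dr":[0,0,0],"grip":0.1},{"translation":[0,0,0],"dr":[0,0,0],"grip":0.1}]}}

```text
t: 18.55
eef_pos: [495.9, 227.3, 198.7]
tool_rot: [-3.141, 0.018, 2.975]
contact_force: [-0.2, -0.8, -0.2]
width: 79.3
```

Run:
```python
from h import *
for n in ("scene","top"):
  im=optics.read_camera(n); cv2.imwrite(f"pics/{n}9.png",im[:,:,::-1])
  c=im[170:290,170:290] if n=="scene" else im[80:170,195:325]
  cv2.imwrite(f"pics/{n}9c.png",cv2.resize(c[:,:,::-1],None,fx=5,fy=5,interpolation=cv2.INTER_CUBIC))
```

```text
(no output)
```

View pics/scene9c.png

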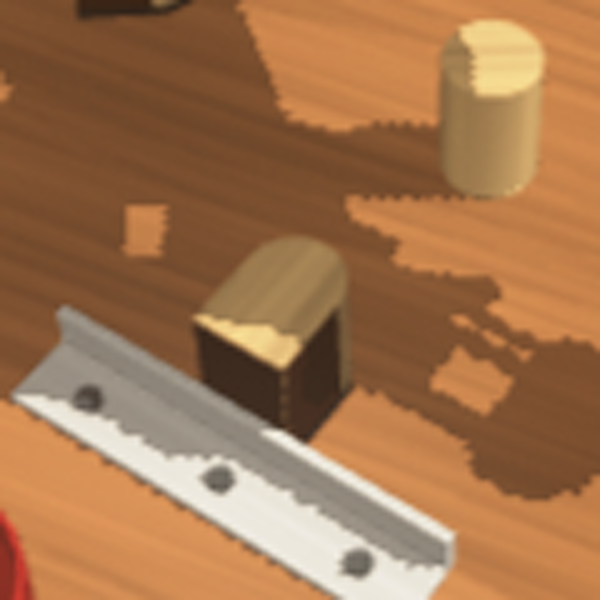

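View pics/top9.png

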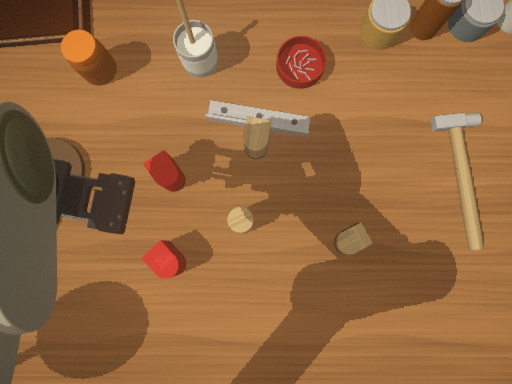

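Run:
```python
from h import *
# scene crop pixel /5 + (170,170): front top corners, z=70
a=np.array([[195,320],[285,368]])/5+170-.4
w=ray("scene",a,70);print(w.round(1),np.linalg.norm(w[1]-w[0]),"front dir",np.degrees(np.arctan2(*(w[0]-w[1])[[0,1]]))if 0 else np.degrees(np.arctan2((w[1]-w[0])[0],(w[1]-w[0])[1])))
b=np.array([[70,317],[440,530]])/5+170-.4
v=ray("scene",b,25);print("bar top edge pts",v.round(1),np.degrees(np.arctan2((v[1]-v[0])[0],(v[1]-v[0])[1])))
# predicted upright block flush, from press contact
be=np.radians(-9.6);ex=np.array([np.cos(be),np.sin(be)]);ey=np.array([-ex[1],ex[0]]);F=np.array([638.3,-15.6])+22*ex
for s in (-22,22): 
  q=F+s*ey
  for z in (70,): print("pred",q.round(1),[proj(n,[q[0],q[1],z]).round(1) for n in("scene","top")])
print(a)
```

```text
[[656.5 -38.   70. ]
 [662.2   5.1  70. ]] 43.481710001823906 front dir 7.615969452089613
bar top edge pts [[ 649.9 -105.5   25. ]
 [ 679.    79.7   25. ]] 8.92458520705127
pred [656.3 -41. ] [array([[207.3, 233. ]]), array([[270.8, 119.9]])]
pred [663.7   2.4] [array([[225. , 243.3]]), array([[246.7, 115.8]])]
[[208.6 233.6]
 [226.6 243.2]]
```

View pics/top9c.png

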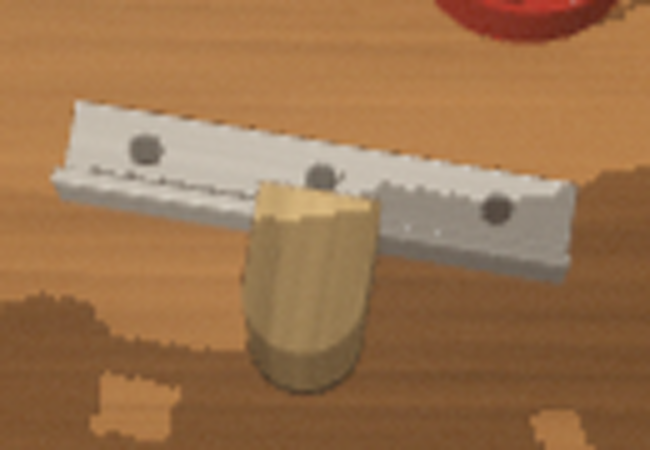

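The predicted flush front corners in the top crop are (379,200) and (258,179), and I see (380,200) and (260,183). That puts the block upright and against the bar within 1 px. The low block and the reds are where they were, so I'll hand in.

Run:
```python
from cell import order,readout
print(readout.sense()["qvel"].round(3)); print(order.job_done())
```

```text
[-0.029  0.015 -0.001 -0.001 -0.005 -0.004]
the job is handed in; nothing more can be done
None
```

The tall heel block is standing upright on the bench with its faced front against the bar. I handed the job in at about 18.7 s.

- **First press:** I pressed the faced long side against the bar at about 17 N. The tilt was within about 0.3° and the moment about the vertical was near zero.
- **Second press:** I drew the block back about 40 mm, turned it a quarter turn and pressed the flat front at about 15 N, with a yaw moment of about −0.1 N m. Then I released it and moved the arm clear.
- **Tilt while pressing:** The tool leaned by up to 1.4° in the first press and 0.9° in the second, and I corrected it each time.
- **Last checks:** In the top view the front corners lie within 1 px of where a flush block would show. In the scene view the front edge read 7.6° against 8.9° for the bar. I put that difference down to pixel noise, because one pixel on that edge is about 3°.
- **Other objects:** The low block and the red look-alikes were not touched, and nothing else in the pictures appears to have moved.

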